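# Run a fingertip along a kit rover's spring bumper

### The job

Test the bumper switch of the small rover: with the fingertips, lightly press in the front bumper at the rover's left end and run along it to its right end, keeping the bumper pressed in all the way across, then let it spring back and move clear. Left and right are the rover's own, as it faces forward to the bumper. Press gently so that the rover is not pushed along or turned, never lift it, and leave the parts lying around it where they are.

Things in the scene. Friction and masses are not known exactly. Their poses are not given: they have to be found in the camera images.
- rover: loose rover standing on two wheels that do not turn (at its rear half, 172 mm over the tyres) and a front caster; 1.1 to 1.6 kg. Aluminium deck 190 x 130 mm, 46 mm high, with a black battery box and, nearer the front, a green circuit board; nothing on it above 66 mm. Origin on the table under the deck's middle; x forward to the bumper, y the rover's left, z up. A level push of 6 to 11 N slides it
- bumper_mid (a point): middle of the bumper's front face, 130 mm ahead of the rover's origin and 30 mm above the table when free; moves with the bumper; axes as the rover's. The bumper is a black strip 4 mm thick, 32 mm high (14 to 46 mm above the table), 178 mm from tip to tip; from above its front face is an arc of 200 mm radius bulging forward. 40 mm of table before it is clear
- bumper_left (a point): point on the bumper's front face near its left end, 81.6 mm to the left of bumper_mid and 17.4 mm back from it, 8 mm along the arc from the tip; same axes as bumper_mid
- bumper_right (a point): the same near the right end, 81.6 mm to the right of bumper_mid and 17.4 mm back
- bumper (a joint): how far the bumper is pressed in, as a whole, straight back along the rover's -x (m): 0 free, 0.010 at its stop. Springs resist with 1 N at the first movement, rising to 3.5 N at the stop, and return it when let go. The switch behind it closes at about 1.5 mm
- rover_tail (a point): middle of the rear edge of the rover's deck, 95 mm behind the origin, 44 mm high
- wheel_a: spare wheel lying flat, yellow hub and black tyre, 65 mm diameter, 26 mm high, origin under its centre; loose, to be left alone
- wheel_b: a second spare wheel like it; loose, to be left alone
- gearbox: matte black gearbox with motor, lying, 67 x 22 mm and 19 mm high, with a white shaft stub 8 mm long on either side, origin under its centre; loose, to be left alone
- holder: chrome battery holder with two cells, 64 x 36 mm, 16 mm high, origin under its centre; loose, to be left alone
- sensor: red plastic infrared distance sensor with two dark lenses, about 45 mm wide, 22 mm deep, 19 mm high, origin under its centre; loose, to be left alone
- driver: screwdriver 160 mm long, lying on the table farthest ahead of the rover; loose, to be left alone

How it is judged:
On the way, in this order (a step that is already met when the one before it is completed fails the run):
1. the fingertips press the bumper in by more than 1.5 mm within about 35 mm of its left tip (y of the grasp point in the frame of bumper_mid between 0.06 and 0.115 m and value of joint bumper above 0.0015 m and contact force between the fingers and rover above 0.3 N), for 0.04 s.
2. still pressed in, a third of the way along (y of the grasp point in the frame of bumper_mid between 0.022 and 0.048 m and value of joint bumper above 0.0015 m and contact force between the fingers and rover above 0.3 N), for 0.04 s.
3. still pressed in, at the middle (y of the grasp point in the frame of bumper_mid between -0.012 and 0.012 m and value of joint bumper above 0.0015 m and contact force between the fingers and rover above 0.3 N), for 0.04 s.
4. still pressed in, two thirds of the way along (y of the grasp point in the frame of bumper_mid between -0.048 and -0.022 m and value of joint bumper above 0.0015 m and contact force between the fingers and rover above 0.3 N), for 0.04 s.
5. still pressed in, within about 35 mm of its right tip (y of the grasp point in the frame of bumper_mid between -0.115 and -0.06 m and value of joint bumper above 0.0015 m and contact force between the fingers and rover above 0.3 N), for 0.04 s.
At the end, for the whole second after the job is handed in: The bumper has sprung back (pressed in by less than 1 mm); the rover stands still and level within 12 mm of where it began, its tail within 15 mm; every loose part lies within 10 mm of where it began (value of joint bumper below 0.001 m and distance of rover from where it was at the start of the episode below 0.012 m and distance of rover_tail from where it was at the start of the episode below 0.015 m and linear speed of rover below 0.01 m/s and angle between rover's own z axis and vertical below 0.05 rad and distance of each of wheel_a, wheel_b, gearbox, holder, sensor, driver from where it was at the start of the episode below 0.01 m); the robot touches nothing.
It fails at once if the bumper is let go (under 0.7 mm) while the fingertips are low and close in front of its middle 100 mm (value of joint bumper below 0.0007 m and y of the grasp point in the frame of bumper_mid between -0.05 and 0.05 m and x of the grasp point in the frame of bumper_mid between -0.03 and 0.03 m and z of the grasp point in the frame of bumper_mid below 0.03 m).
It fails at once if the rover is pushed along or turned (more than 12 mm, or 15 mm at its tail) (distance of rover from where it was at the start of the episode above 0.012 m or distance of rover_tail from where it was at the start of the episode above 0.015 m).
It fails at once if the rover is lifted or tipped (height (world z) of rover above 0.006 m or angle between rover's own z axis and vertical above 0.08 rad).
It fails at once if the rover or its bumper is pushed with more than 15 N (contact force between the arm and rover above 15 N).
It fails at once if one of the loose parts around the rover is moved by more than 10 mm (distance of any of wheel_a, wheel_b, gearbox, holder, sensor, driver from where it was at the start of the episode above 0.01 m).
It also fails if it takes over 58 s, if anything falls off the work surface, if the arm or the gripper's body presses on something with over 40 N, if the wrist force passes 120 N, or if a joint passes its speed limit or range.

### The arm

A 6-joint arm with a two-finger parallel gripper is mounted at the origin on the work surface. World frame = base frame: x ahead of the robot, y to its left, z up, the work surface at z = 0. Lengths are in m, angles in rad, forces in N, time in s.
With the tool pointing down it reaches from about 0.4 to 0.825 m from the base axis. Payload 7 kg.
Tool frame: the origin (TCP) lies on the centre line of the jaws, within the pads' length; the fingertips stand 22 mm ahead of it and the grasp point (between the pads) lies 3 mm ahead of it; z points along the fingers, y is the line along which they close (so a half turn about z gives the same grasp; the last joint's range is limited). The gripper opens to 88 mm and grips with 3 to 60 N. Pads are 19 mm wide; open, the fingers measure 130 mm over their backs; the gripper's body (78 mm by 193 mm) begins 47 mm behind the grasp point.
Start: joints at [1.63, 0.359, 0.012, 0, -1.224, -0.288], TCP at [0.153, 0.657, 0.249] pointing down, gripper open.
Joint ranges: [-3.07, 3.07], [-1.43, 2.12], [-1.02, 1.25], [-3.03, 1.67], [-3.05, -0], [-3.03, 3.03]. Speed limits (rad/s): [2.39, 2.39, 3.01, 3.14, 3.14, 3.14].

### API

Orientations are given as [roll, pitch, yaw] about the fixed x, y, z axes, in that order (R = Rz(yaw) Ry(pitch) Rx(roll)).
In Python, from station import arm gives the robot as it stands.
- The arm moves only by the tool arm_command, never from a script. Its argument "series" is one flat list of numbers, 7 for each row, row after row: the turn, a rotation vector about the tool's x, y, z each as a share of 90 degrees, from -1 to 1, then the shift along the tool's x, y, z each as a share of 0.1 m, from -1 to 1, then the opening, from 0 (shut) to 1 (fully open). A call has 1 to 8 rows; each row is the pose to reach, as a shift and turn from the pose commanded when the call began, along the tool's axes at that moment; what a row does not reach only later rows make up. A row lasts 1/8 s, in which the tool goes at most 62.5 mm and 10.7 degrees, less where a joint would pass 70% of its speed; a pose out of reach is approached as far as the arm can. A call with a number of a shift or a turn outside -1 to 1 is refused whole. A call with a gripper value outside its range is refused whole. The fingers move at their own pace and stop on an object; "force" is the grip in N (left out, the last holds). Time passes only in rows, so rows that repeat a pose let the fingers close. It gives the time, the measured TCP pose, the force, the opening and the grip force at its end, in the units of the state.
- arm.get_state(): the state, without advancing time (a new reading comes with each control period).
- arm.grab_frame(name): name is "scene" or "top" or "wrist"; returns the picture (480x640x3 uint8, blue, green, red); there is no depth.
- arm.camera_model(name): a dict with "fovy" (degrees; the focal length in pixels is half the picture's height over the tangent of half this angle, whatever the lens; pixels are square), "cx", "cy" (the principal point, pixels), "pose" (4x4, takes a point from camera to world coordinates). Camera axes: x right, y down, z forward; pixel columns grow to the right and rows downward; lengths in m; the calibration is good to about 2 mm. A picture is of the moment at which its call begins: read the wrist's pose just before it. camera_model takes no time and is no camera call; for the wrist camera it gives the pose at the moment of the call.
- arm.job_done(): hands the job in; it is judged then, once.
The state is a dict: "t": time; "q": joint angles; "qd": joint speeds; "joint_efforts": joint torques, N m; "eef_pos": TCP position; "ee_rot": TCP orientation; "force": force on the tool from outside, world axes, zero at the start; "moment": the same for the moment, N m; "width": finger opening in m; "gripper_force": force on a finger pad.
Only numpy, scipy, OpenCV 4.12 (cv2) and the standard library are available. Lean on these libraries where they do the work, as an engineer would, in place of code of your own. Each camera call takes 0.05 s, during which the arm holds its last target. There are 200 camera calls.

## Working session

There is one attempt and no reset: what is moved stays moved. The work goes in short steps, Python scripts to look and compute and a tool call to move; the robot and the scene stay as the last step left them, time stands still between calls to the robot, and variables do not carry over. Pictures are saved under pics/ and viewed, at most 10 in all, crops included, and the job is handed in when it is done.

Besides the shell and the picture viewer there is one more tool, called after "Request:" in YAML: its name, and indented under it one key for each argument. arm_command: Moves the arm, as the interface text tells. Its arguments: {"type":"object","properties":{"series":{"type":"array"},"force":{"type":"number"}},"required":["series"]}

```bash
mkdir -p pics; ls; python3 - <<'E'
from station import arm
import cv2,numpy as np
s=arm.get_state();print(s)
for n in("top","scene"):
    cv2.imwrite(f"pics/{n}0.png",arm.grab_frame(n));c=arm.camera_model(n);print(n,c['fovy'],c['cx'],c['cy'],np.round(c['pose'],4).tolist())
E
```

```text
pics
{'t': 0.0, 'q': array([ 1.63009515e+00,  3.59413992e-01,  1.10262660e-02, -3.34439535e-04,
       -1.22409397e+00, -2.88085647e-01]), 'qd': array([-4.38045211e-04, -2.13052352e-04, -6.78823555e-04, -5.60677641e-04,
        7.42608695e-05, -3.67252488e-04]), 'joint_efforts': array([-7.88643720e-04, -5.82728684e+01,  2.93062609e+01,  6.99710727e+00,
        6.99476586e-03, -1.60083887e-04]), 'eef_pos': array([0.15302351, 0.65694866, 0.24759377]), 'ee_rot': array([ 3.13988742e+00, -1.77452559e-04, -2.28900576e-01]), 'force': array([ 0.28958446, -0.6274448 ,  0.08320333]), 'moment': array([-0.00713564,  0.00753155,  0.00192329]), 'gripper_force': 0.0, 'width': 0.0878574634271159}
top 55.35413793990845 324.64424271901566 237.05365835466995 [[-0.0062, -0.9777, 0.2098, 0.4139], [-1.0, 0.007, 0.0033, -0.0009], [-0.0047, -0.2098, -0.9777, 0.7688], [0.0, 0.0, 0.0, 1.0]]
scene 50.004464704081926 317.8630203457645 234.77351457427528 [[0.6829, 0.5138, -0.5193, 1.0684], [0.7305, -0.4857, 0.4801, -0.4348], [-0.0056, -0.7072, -0.707, 0.7164], [0.0, 0.0, 0.0, 1.0]]
```

View pics/top0.png

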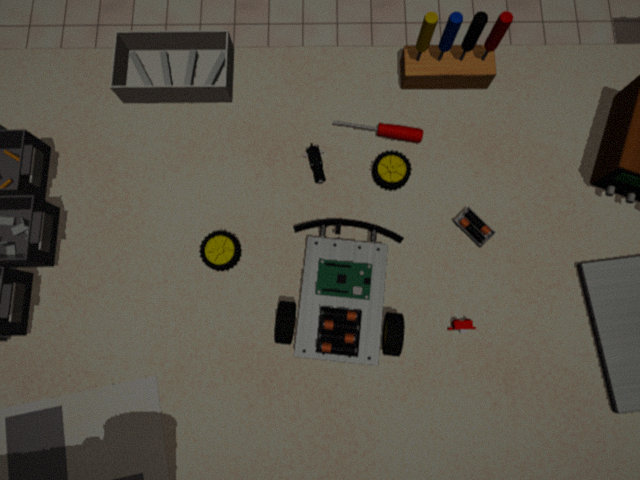

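View pics/scene0.png

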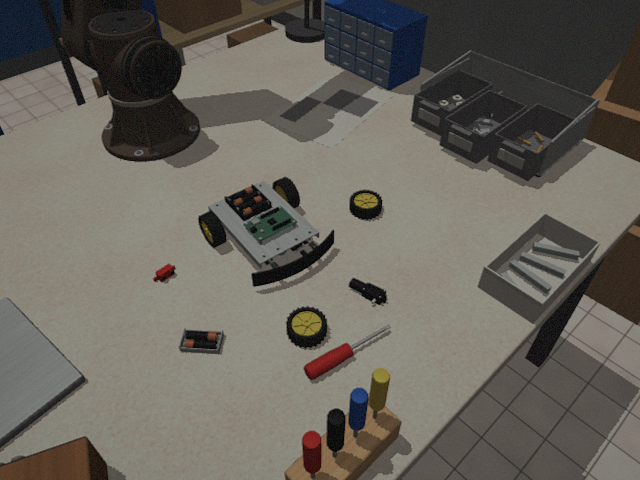

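The rover faces world +x (up in the top view). Its bumper tips are near (296,228) on the left and (402,240) on the right in the top view, and about (333,236) and (254,280) in the scene view. Next I'll measure the deck and bumper.

```bash
cat > h.py <<'E'
import cv2,numpy as np
from station import arm
def ray(c,uv):
    f=240/np.tan(np.radians(c['fovy'])/2)
    uv=np.atleast_2d(uv).astype(float)
    d=np.c_[(uv[:,0]-c['cx'])/f,(uv[:,1]-c['cy'])/f,np.ones(len(uv))]@c['pose'][:3,:3].T
    return c['pose'][:3,3],d
def plane(c,uv,z):
    o,d=ray(c,uv);return o+d*((z-o[2])/d[:,2])[:,None]
def tri(c1,a,c2,b):
    o1,d1=ray(c1,a);o2,d2=ray(c2,b);d1=d1[0];d2=d2[0]
    t=np.linalg.lstsq(np.c_[d1,-d2],o2-o1,rcond=None)[0]
    p,q=o1+t[0]*d1,o2+t[1]*d2
    return (p+q)/2,np.linalg.norm(p-q)
E
python3 - <<'E'
from h import *
T=cv2.imread('pics/top0.png');S=cv2.imread('pics/scene0.png')
a=cv2.resize(T[205:375,265:415],None,fx=3.2,fy=3.2,interpolation=cv2.INTER_CUBIC)
b=cv2.resize(S[170:300,190:345],None,fx=2,fy=2,interpolation=cv2.INTER_CUBIC)
o=np.zeros((max(a.shape[0],b.shape[0]),a.shape[1]+b.shape[1],3),np.uint8);o[:a.shape[0],:a.shape[1]]=a;o[:b.shape[0],a.shape[1]:]=b
o=cv2.convertScaleAbs(o,alpha=1.6);cv2.imwrite('pics/crop1.png',o);print(o.shape,a.shape)
c=arm.camera_model('top')
g=cv2.GaussianBlur(cv2.cvtColor(T,cv2.COLOR_BGR2GRAY),(3,3),0).astype(float)
pts=[]
for u in range(292,408,2):
    col=g[208:250,u]; k=np.where(col<55)[0]
    if len(k):
        k=k[0]; 
        # half-level crossing
        lv=70; j=k
        while col[j]<lv: j-=1
        v=208+j+(col[j]-lv)/(col[j]-col[j+1]); pts.append((u,v))
pts=np.array(pts);print(np.round(pts[[0,1,2,len(pts)//2,-3,-2,-1]],1).tolist())
P=plane(c,pts,.046)[:,:2]
from scipy.optimize import least_squares
r=least_squares(lambda p:np.hypot(P[:,0]-p[0],P[:,1]-p[1])-.2,[.4,-.0],loss='soft_l1',f_scale=.001)
print('circle centre',r.x,'rms',np.sqrt(np.mean(r.fun**2)),'ends',P[0],P[-1],np.linalg.norm(P[0]-P[-1]))
res=np.hypot(*(P-r.x).T)-.2;print(np.round(res*1000,1))
r2=least_squares(lambda p:np.hypot(P[:,0]-p[0],P[:,1]-p[1])-p[2],[.4,0,.2],loss='soft_l1',f_scale=.001);print('free',r2.x)
e=P[0]-P[-1];print('yaw from ends',np.arctan2(-e[0],e[1]))
E
```

```text
(544, 790, 3) (544, 480, 3)
[[294.0, 224.3], [296.0, 223.7], [298.0, 223.0], [348.0, 218.5], [398.0, 233.9], [400.0, 235.0], [402.0, 236.1]]
circle centre [ 0.40146136 -0.0143256 ] rms 0.00029744422540843276 ends [0.5904888  0.05123579] [ 0.56967899 -0.12338757] 0.17585893663502475
[ 0.1  0.1  0.2 -0.   0.2 -0.1  0.1 -0.1 -0.   0.2 -0.1  0.3  0.4 -0.
 -0.3 -0.3  0.3  0.6  0.4  0.2  0.2  0.2  0.3  0.5 -0.1 -0.4 -0.5 -0.6
 -0.5 -0.5 -0.3 -0.5 -0.4 -0.2 -0.3 -0.4 -0.  -0.2 -0.3 -0.3 -0.   0.2
  0.1  0.1 -0.2 -0.  -0.  -0.   0.1  0.5  0.4  0.5  0.2  0.3  0.5]
free [ 0.39666142 -0.01377174  0.20466696]
yaw from ends -0.11861028903190482
```

View pics/crop1.png

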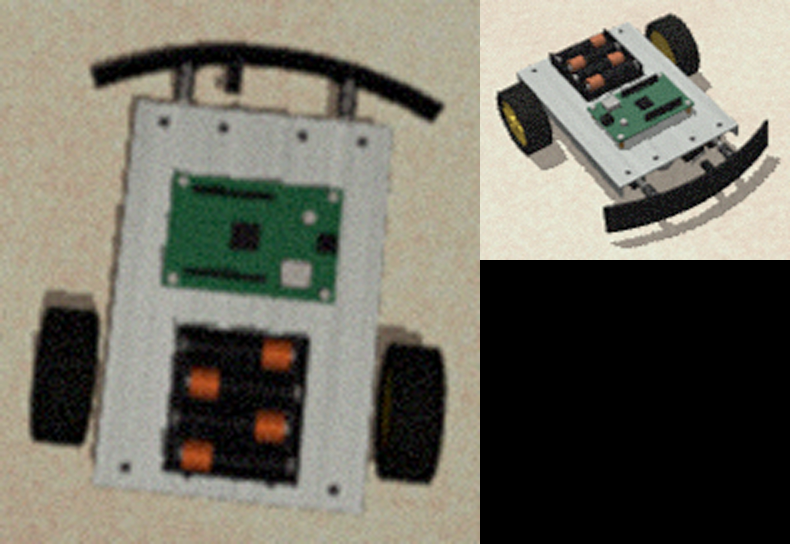

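The arc fit to the bumper's top front edge is very good (0.3 mm rms). Next I'll check the height from two views and work out the path.

```bash
cat >> h.py <<'E'
import json,sys
from scipy.spatial.transform import Rotation as R
C=np.array([0.4015,-0.0143]);YAW=-0.120;W=0.0095
def pose(phi,d,z):
    "TCP target: phi deg from rover forward (left +), d press in m"
    a=YAW+np.radians(phi); x=np.array([np.cos(YAW),np.sin(YAW)])
    p=C-d*x+(.2+W)*np.array([np.cos(a),np.sin(a)])
    return np.r_[p,z],R.from_euler('xyz',[np.pi,0,a])
def row(c0,t,g=0):
    (p0,r0),(p,r)=c0,t
    rv=(r0.inv()*r).as_rotvec()/(np.pi/2); return np.r_[rv,r0.inv().apply(p-p0)/.1,g]
def apply(c0,rw):
    (p0,r0)=c0; return p0+r0.apply(np.array(rw[3:6])*.1), r0*R.from_rotvec(np.array(rw[:3])*np.pi/2)
E
python3 - <<'E'
from h import *
t,s=arm.camera_model('top'),arm.camera_model('scene')
for a,b in(((294.2,224.5),(334,231)),((402.8,236.6),(252.5,274))):print(tri(t,a,s,b))
c0=(np.array([.153,.657,.249]),R.from_euler('xyz',[np.pi,0,-.229]))
p=pose(23,-.02,.12);print(p[0],p[1].as_euler('xyz'));print(np.round(row(c0,p),3))
E
```

```text
(array([0.58965204, 0.05005562, 0.04580573]), np.float64(0.002098942816894761))
(array([ 0.56859145, -0.12523532,  0.04561503]), np.float64(0.0012518708707466243))
[0.62261454 0.04148926 0.12      ] [3.14159265 0.         0.28142573]
[ 0.     0.    -0.325  5.971  4.928  1.29   0.   ]
```

Request:
arm_command:
  series: [0,0,0,0.5,0.41,0,0,0,0,0,1,0.82,0,0,0,0,0,1,0.82,0,0]

```text
t: 0.48
eef_pos: [0.2337, 0.5518, 0.2489]
ee_rot: [3.141, 0.0, -0.232]
force: [-0.0, 0.7, 0.7]
width: 0.0634
gripper_force: 0.0
```

Request:
arm_command:
  series: [0,0,0,0.5,0.41,0,0,0,0,0,1,0.82,0,0,0,0,0,1,0.82,0,0]

```text
t: 0.85
eef_pos: [0.3121, 0.4498, 0.2487]
ee_rot: [3.141, 0.0, -0.232]
force: [-1.0, 0.6, -0.6]
width: 0.0333
gripper_force: 0.0
```

Request:
arm_command:
  series: [0,0,0,0.5,0.41,0,0,0,0,0,1,0.82,0,0,0,0,0,1,0.82,0,0]

```text
t: 1.23
eef_pos: [0.3908, 0.3479, 0.2485]
ee_rot: [3.141, 0.0, -0.232]
force: [-0.5, 0.2, -0.6]
width: 0.004
gripper_force: 0.0
```

Request:
arm_command:
  series: [0,0,0,0.5,0.41,0,0,0,0,0,1,0.82,0,0,0,0,0,1,0.82,0,0]

```text
t: 1.6
eef_pos: [0.4697, 0.2457, 0.2482]
ee_rot: [3.141, 0.0, -0.232]
force: [0.0, 0.1, -0.3]
width: 0.0007
gripper_force: 0.0
```

Request:
arm_command:
  series: [0,0,0,0.5,0.41,0,0,0,0,0,1,0.82,0,0,0,0,0,1,0.82,0,0]

```text
t: 1.98
eef_pos: [0.5486, 0.1435, 0.2478]
ee_rot: [3.141, 0.001, -0.232]
force: [-0.1, -0.4, 0.6]
width: 0.0006
gripper_force: 0.0
```

Request:
arm_command:
  series: [0,0,0,0.5,0.41,0,0,0,0,0,0.97,0.83,0,0,0,0,0,0.97,0.83,0,0,0,0,0,0.97,0.83,0,0,0,0,0,0.97,0.83,0,0]

```text
t: 2.6
eef_pos: [0.6223, 0.0437, 0.2487]
ee_rot: [-3.141, -0.0, -0.227]
force: [-0.7, 0.5, 0.6]
width: 0.0003
gripper_force: 0.0
```

Request:
arm_command:
  series: [0,0,-0.11,0,0,0.2,0,0,0,-0.22,0,0,0.5,0,0,0,-0.325,0,0,0.9,0,0,0,-0.325,0,0,0.9,0,0,0,-0.325,0,0,0.9,0]

```text
t: 3.22
eef_pos: [0.6234, 0.0428, 0.1603]
ee_rot: [3.141, -0.002, 0.28]
force: [-0.0, 0.2, 0.9]
width: 0.0003
gripper_force: 0.0
```

```bash
python3 - <<'E'
from h import *
cm=arm.camera_model('wrist');f=arm.grab_frame('wrist');s=arm.get_state()
cv2.imwrite('pics/w1.png',cv2.convertScaleAbs(f,alpha=1.4))
print(s['eef_pos'],s['ee_rot'],s['force'])
c=(s['eef_pos'],R.from_euler('xyz',s['ee_rot']))
for d,z in((-.015,.1),(-.015,.038),(.005,.038)):print(np.round(row(c,pose(23,d,z)),3))
fl=240/np.tan(np.radians(cm['fovy'])/2)
for ph in(-26,-13,0,13,26):
    a=YAW+np.radians(ph);q=np.r_[C+.2*np.array([np.cos(a),np.sin(a)]),.046]
    v=cm['pose'][:3,:3].T@(q-cm['pose'][:3,3]);print(ph,fl*v[0]/v[2]+cm['cx'],fl*v[1]/v[2]+cm['cy'])
E
```

```text
[0.62375628 0.04276311 0.16074363] [ 3.14130361e+00 -2.95843937e-03  2.80067120e-01] [ 0.92325632 -0.36975012  0.73657494]
[ 0.    -0.002 -0.001 -0.062 -0.011  0.607  0.   ]
[ 0.000e+00 -2.000e-03 -1.000e-03 -6.400e-02 -1.100e-02  1.227e+00
  0.000e+00]
[ 0.000e+00 -2.000e-03 -1.000e-03 -2.480e-01 -8.900e-02  1.227e+00
  0.000e+00]
-26 501.7712983295182 366.99980908230407
-13 464.0352060984942 333.07092692383236
0 414.70952835170954 306.94201287526346
13 357.008002668618 291.34636941115053
26 295.46642669795625 288.057923005967
```

View pics/w1.png

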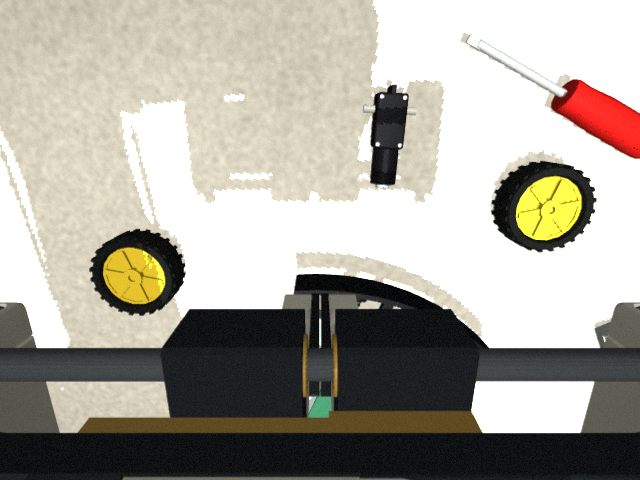

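The wrist view shows the bumper's left end with its black band's outer edge near (297,275), (355,277), and the spare parts well clear. That outer edge should be the lower front edge at z = 14 mm, so I'll check that numerically.

```bash
python3 - <<'E'
from h import *
cm=arm.camera_model('wrist');g=cv2.imread('pics/w1.png',0)
fl=240/np.tan(np.radians(cm['fovy'])/2)
print(cm['pose'][:3,3])
for ph in(8,11,14,17,20,23):
  for z in(.014,):
    a=YAW+np.radians(ph);q=np.r_[C+.2*np.array([np.cos(a),np.sin(a)]),z]
    v=cm['pose'][:3,:3].T@(q-cm['pose'][:3,3]);u,w=fl*v[0]/v[2]+cm['cx'],fl*v[1]/v[2]+cm['cy']
    col=g[230:330,int(round(u))];k=np.where(col<60)[0][0]+230
    m=plane(cm,(u,k-.5),z)[0][:2]-C
    print(ph,round(u),round(w,1),'seen',k,'radius',np.hypot(*m))
E
```

```text
[0.70514406 0.06567628 0.29688963]
8 374 279.2 seen 281 radius 0.1989046939159478
11 361 276.5 seen 279 radius 0.1982635672980425
14 349 274.4 seen 276 radius 0.19900183071431107
17 336 272.8 seen 275 radius 0.19853609843068248
20 323 271.9 seen 275 radius 0.19773249805669782
23 311 271.6 seen 275 radius 0.19747981862990008
```

Request:
arm_command:
  series: [0,0,0,-0.03,-0.005,0.4,0,0,0,0,-0.06,-0.01,0.8,0,0,0,0,-0.06,-0.01,1,0,0,0,0,-0.06,-0.01,1,0]

```text
t: 3.78
eef_pos: [0.6167, 0.0413, 0.0587]
ee_rot: [3.141, 0.001, 0.28]
force: [0.3, 0.4, -0.8]
width: 0.0005
gripper_force: 0.0
```

Request:
arm_command:
  series: [0,0,0,0,0,0.12,0,0,0,0,0,0,0.23,0,0,0,0,0,0,0.23,0,0,0,0,0,0,0.23,0]

```text
t: 4.28
eef_pos: [0.6169, 0.0412, 0.0358]
ee_rot: [3.141, -0.0, 0.282]
force: [0.2, 0.2, -0.2]
width: 0.0003
gripper_force: 0.0
```

```bash
python3 - <<'E'
from h import *
s=arm.get_state();print(s['eef_pos'],s['ee_rot'],s['force'])
c=(s['eef_pos'],R.from_euler('xyz',s['ee_rot']))
for d in(-.015,0,.006):print(np.round(row(c,pose(23,d,.038)),3))
E
```

```text
[0.61692085 0.04116017 0.03581568] [ 3.14147809e+00 -2.80486201e-04  2.81753780e-01] [ 0.20679971  0.19720073 -0.17949589]
[ 0.    -0.     0.     0.01  -0.007 -0.022  0.   ]
[ 0.    -0.     0.    -0.128 -0.066 -0.022  0.   ]
[ 0.    -0.     0.    -0.184 -0.089 -0.022  0.   ]
```

Request:
arm_command:
  series: [0,0,0,-0.04,-0.02,0,0,0,0,0,-0.08,-0.04,0,0,0,0,0,-0.11,-0.055,0,0,0,0,0,-0.13,-0.066,0,0,0,0,0,-0.15,-0.075,0,0,0,0,0,-0.17,-0.083,0,0,0,0,0,-0.185,-0.09,0,0,0,0,0,-0.185,-0.09,0,0]

```text
t: 5.28
eef_pos: [0.5967, 0.0447, 0.0357]
ee_rot: [3.142, -0.001, 0.282]
force: [1.6, -0.9, 1.1]
width: 0.0005
gripper_force: 1.0
```

```bash
python3 - <<'E'
from h import *
w=arm.grab_frame('wrist');t=arm.grab_frame('top')
o=np.hstack([cv2.resize(w,(400,300)),cv2.resize(t[195:345,245:445],(400,300),interpolation=cv2.INTER_CUBIC)])
cv2.imwrite('pics/w2.png',cv2.convertScaleAbs(o,alpha=1.4))
F=[]
for i in range(8): arm.grab_frame('top');F.append(arm.get_state()['force'])
print(np.mean(F,0),np.std(F,0))
s=arm.get_state();print(s['eef_pos'],s['ee_rot'])
c=(s['eef_pos'],R.from_euler('xyz',s['ee_rot']))
print(np.round(row(c,pose(23,.006,.036)),3))
for ph in(21.5,20,18.5,17,15.5,14,12.5,11):print(np.round(row(c,pose(ph,.006,.036)),3)[2:6])
E
```

```text
[ 2.45784989 -0.36213929  0.37937198] [0.46143886 0.27454807 0.60609276]
[0.59658359 0.04469932 0.03562968] [-3.14159173e+00 -2.95657561e-04  2.81777546e-01]
[-0.    -0.     0.     0.002  0.002 -0.004  0.   ]
[ 0.017  0.001  0.056 -0.004]
[ 0.034 -0.001  0.111 -0.004]
[ 0.05  -0.005  0.166 -0.004]
[ 0.067 -0.01   0.221 -0.004]
[ 0.084 -0.016  0.275 -0.004]
[ 0.1   -0.024  0.329 -0.004]
[ 0.117 -0.033  0.383 -0.004]
[ 0.134 -0.044  0.437 -0.004]
```

View pics/w2.png

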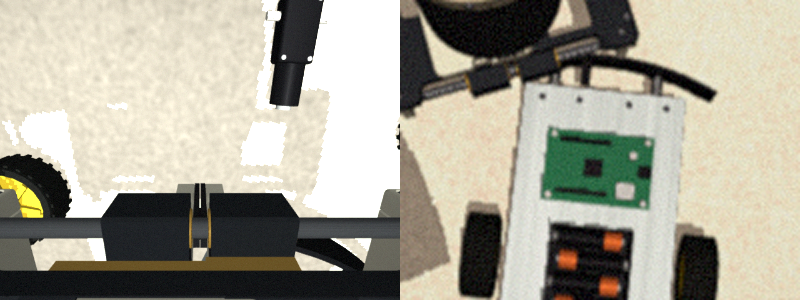

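Force is about 2.5 N, so the bumper is pressed in roughly 5 mm. Now I'll sweep along it.

Request:
arm_command:
  series: [0,0,0.017,0.001,0.056,0,0,0,0,0.034,-0.001,0.111,0,0,0,0,0.05,-0.005,0.166,0,0,0,0,0.067,-0.01,0.221,0,0,0,0,0.084,-0.016,0.275,0,0,0,0,0.1,-0.024,0.329,0,0,0,0,0.117,-0.033,0.383,0,0,0,0,0.134,-0.044,0.437,0,0]

```text
t: 6.78
eef_pos: [0.6044, 0.001, 0.0356]
ee_rot: [3.142, 0.0, 0.069]
force: [2.9, 2.3, 0.3]
width: 0.0004
gripper_force: 1.6
```

```bash
cat > nx.py <<'E'
from h import *
F=[]
for i in range(6): f=arm.grab_frame('top');F.append(arm.get_state()['force'])
print(np.mean(F,0))
cv2.imwrite('pics/n%s.png'%sys.argv[1],f)
s=arm.get_state();a,b,d=map(float,sys.argv[1:4]);print(s['t'],s['eef_pos'],s['ee_rot'])
c=(s['eef_pos'],R.from_euler('xyz',s['ee_rot']))
for ph in np.linspace(a,b,9):print(np.round(row(c,pose(ph,d,.036)),3)[2:6])
# rover pose check: green board centroid in top view vs start
def g(f):
    m=cv2.inRange(cv2.cvtColor(f,cv2.COLOR_BGR2HSV),(55,90,20),(90,255,255))[230:380,270:420];k=cv2.moments(m,True);return np.array([k['m10']/k['m00']+270,k['m01']/k['m00']+230])
k=arm.camera_model('top');print('board shift mm',(plane(k,g(f),.05)-plane(k,g(cv2.imread('pics/top0.png')),.05))*1000)
E
python3 nx.py 11 -1 .006
```

```text
[ 2.28359128 -0.66952873  0.09076242]
7.075 [0.60387586 0.00087872 0.03543912] [3.14098629e+00 1.02671745e-03 7.13499395e-02]
[-0.     0.007 -0.006 -0.006]
[ 0.016  0.006  0.049 -0.006]
[ 0.033  0.004  0.104 -0.006]
[ 0.05   0.     0.159 -0.006]
[ 0.066 -0.005  0.213 -0.005]
[ 0.083 -0.011  0.268 -0.005]
[ 0.1   -0.019  0.322 -0.005]
[ 0.116 -0.028  0.376 -0.005]
[ 0.133 -0.039  0.43  -0.005]
board shift mm [[-0.39188534  0.27970591  0.        ]]
```

Request:
arm_command:
  series: [0,0,0.016,0,0.055,0,0,0,0,0.033,-0.002,0.11,0,0,0,0,0.05,-0.006,0.165,0,0,0,0,0.067,-0.011,0.219,0,0,0,0,0.083,-0.017,0.274,0,0,0,0,0.1,-0.025,0.328,0,0,0,0,0.117,-0.034,0.382,0,0,0,0,0.133,-0.045,0.436,0,0]

```text
t: 8.07
eef_pos: [0.6029, -0.0428, 0.0356]
ee_rot: [3.142, 0.0, -0.139]
force: [2.4, 1.3, 0.2]
width: 0.0005
gripper_force: 1.3
```

```bash
python3 nx.py -1 -13 .006
```

```text
[ 2.29415182 -2.43786645  0.2292845 ]
8.375 [ 0.60258961 -0.04284886  0.03550424] [ 3.14095011e+00  7.03088782e-04 -1.37545602e-01]
[-0.     0.004 -0.006 -0.005]
[ 0.017  0.003  0.049 -0.005]
[ 0.033  0.001  0.103 -0.005]
[ 0.05  -0.002  0.158 -0.005]
[ 0.067 -0.007  0.213 -0.005]
[ 0.083 -0.014  0.267 -0.005]
[ 0.1   -0.022  0.322 -0.005]
[ 0.117 -0.031  0.376 -0.005]
[ 0.133 -0.042  0.429 -0.005]
board shift mm [[ 0.17264284 -0.01004908  0.        ]]
```

Request:
arm_command:
  series: [0,0,0.017,0,0.055,0,0,0,0,0.033,-0.002,0.11,0,0,0,0,0.05,-0.006,0.165,0,0,0,0,0.067,-0.011,0.219,0,0,0,0,0.083,-0.017,0.274,0,0,0,0,0.1,-0.025,0.328,0,0,0,0,0.117,-0.034,0.382,0,0,0,0,0.133,-0.045,0.436,0,0]

```text
t: 9.38
eef_pos: [0.5924, -0.0853, 0.0356]
ee_rot: [3.142, 0.0, -0.348]
force: [3.1, 1.8, -0.8]
width: 0.0006
gripper_force: 1.2
```

```bash
python3 nx.py -13 -23 .006
```

```text
[ 2.48612792 -2.82381202 -0.10790182]
9.675 [ 0.59214181 -0.08548565  0.03550457] [ 3.14071990e+00  5.79883421e-04 -3.46387309e-01]
[ 0.     0.002 -0.008 -0.005]
[ 0.014  0.001  0.038 -0.005]
[ 0.028 -0.     0.084 -0.005]
[ 0.042 -0.003  0.129 -0.005]
[ 0.056 -0.006  0.175 -0.005]
[ 0.07  -0.011  0.22  -0.005]
[ 0.084 -0.016  0.266 -0.005]
[ 0.098 -0.023  0.311 -0.005]
[ 0.111 -0.03   0.356 -0.005]
board shift mm [[-0.04054295  0.41376843  0.        ]]
```

Request:
arm_command:
  series: [0,0,0.014,0,0.046,0,0,0,0,0.028,-0.002,0.092,0,0,0,0,0.042,-0.005,0.137,0,0,0,0,0.056,-0.008,0.183,0,0,0,0,0.07,-0.013,0.228,0,0,0,0,0.084,-0.018,0.274,0,0,0,0,0.098,-0.025,0.319,0,0,0,0,0.111,-0.032,0.364,0,0]

```text
t: 10.68
eef_pos: [0.577, -0.1184, 0.0356]
ee_rot: [-3.142, -0.0, -0.522]
force: [2.5, 0.4, -0.3]
width: 0.0005
gripper_force: 1.2
```

```bash
python3 nx.py -23 -23 -.015|sed -n 1,3p; python3 - <<'E'
from h import *
s=arm.get_state();x=np.array([np.cos(YAW),np.sin(YAW)]);p=s['eef_pos'][:2]-(C+.2*x)
print('in bumper frame x,y',p@x,p@[-x[1],x[0]])
E
```

```text
[ 2.5199953  -3.59608368  0.03475864]
10.975 [ 0.57681638 -0.11858167  0.03552915] [ 3.14074524e+00  3.62777327e-04 -5.20765941e-01]
[ 0.     0.194 -0.089 -0.005]
in bumper frame x,y -0.013460594088760682 -0.0825442265801039
```

Request:
arm_command:
  series: [0,0,0,0.03,-0.013,0,0,0,0,0,0.06,-0.026,0,0,0,0,0,0.09,-0.039,0,0,0,0,0,0.13,-0.056,0,0,0,0,0,0.19,-0.083,0,0,0,0,0,0.19,-0.083,0,0]

```text
t: 11.72
eef_pos: [0.5983, -0.1203, 0.0354]
ee_rot: [-3.141, -0.0, -0.521]
force: [0.3, 0.5, 0.3]
width: 0.0004
gripper_force: 0.0
```

Request:
arm_command:
  series: [0,0,0,0,0,-0.3,0,0,0,0,0,0,-0.7,0,0,0,0,0,0,-1,0,0,0,0,0,0,-1,0,0,0,0,0,0,-1,0]

```text
t: 12.35
eef_pos: [0.5972, -0.1202, 0.1351]
ee_rot: [-3.142, 0.001, -0.521]
force: [-1.0, 0.6, -0.1]
width: 0.0006
gripper_force: 0.0
```

Request:
arm_command:
  series: [0,0,0,0.2,0.2,-0.5,0,0,0,0,0.4,0.5,-0.8,0,0,0,0,0.4,1,-1,0,0,0,0,0.4,1,-1,0,0,0,0,0.4,1,-1,0,0,0,0,0.4,1,-1,0]

```text
t: 13.1
eef_pos: [0.5825, -0.2262, 0.2343]
ee_rot: [3.141, 0.002, -0.52]
force: [0.5, -0.2, 0.2]
width: 0.0002
gripper_force: 0.0
```

```bash
python3 nx.py 0 0 -.015|sed -n '1,2p;$p'; python3 - <<'E'
from h import *
a,b=cv2.imread('pics/top0.png'),cv2.imread('pics/n0.png')
cv2.imwrite('pics/end.png',cv2.convertScaleAbs(np.hstack([cv2.resize(x[110:380,190:510],(400,337)) for x in(a,b)]),alpha=1.4))
E
```

```text
[-0.0559651   0.1734539  -0.07142937]
13.4 [ 0.58280657 -0.22656514  0.23530696] [ 3.14138482e+00  3.80348467e-04 -5.20252580e-01]
[-0.255 -0.56  -1.816  1.993]Traceback (most recent call last):
  File "nx.py", line 12, in <module>
    k=arm.camera_model('top');print('board shift mm',(plane(k,g(f),.05)-plane(k,g(cv2.imread('pics/top0.png')),.05))*1000)
                                                              ~^^^
  File "nx.py", line 11, in g
    m=cv2.inRange(cv2.cvtColor(f,cv2.COLOR_BGR2HSV),(55,90,20),(90,255,255))[230:380,270:420];k=cv2.moments(m,True);return np.array([k['m10']/k['m00']+270,k['m01']/k['m00']+230])
                                                                                                                                     ~~~~~~~~^~~~~~~~~
ZeroDivisionError: float division by zero
```

View pics/end.png

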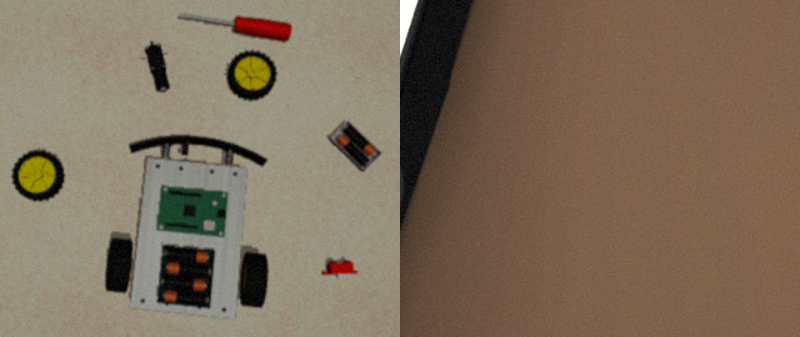

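The raised arm blocks the top view, so I'll check with the scene camera.

```bash
python3 - <<'E'
from h import *
a,b=cv2.imread('pics/scene0.png'),arm.grab_frame('scene')
cv2.imwrite('pics/end2.png',cv2.convertScaleAbs(np.hstack([cv2.resize(x[160:400,140:440],(400,320)) for x in(a,b)]),alpha=1.4))
E
```

```text
(no output)
```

View pics/end2.png

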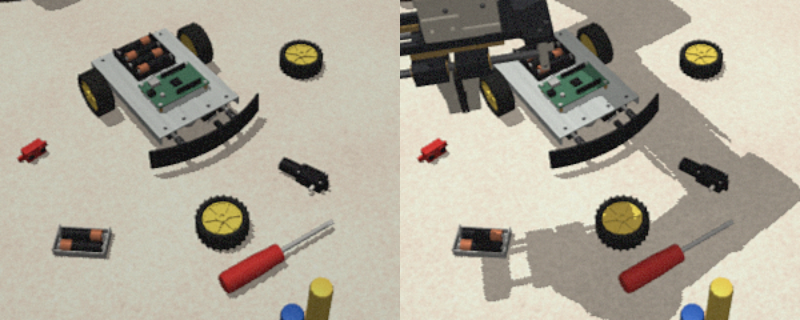

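The rover, the bumper (sprung back) and all loose parts sit at the same pixels as before, for example the bumper tips at (150,160) and (258,98).

```bash
python3 -c "
from station import arm
print(arm.job_done())"
```

```text
the job is handed in; nothing more can be done
None
```

I pressed the bumper in at the rover's left end, swept it to the right end with contact force present at every stop, let it spring back and moved clear. The final scene view shows the rover and loose parts where they began, and the job is handed in (no verdict was returned).

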